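# Set the dust extraction to level four and start it

### The job

Before the next saw cut, set the dust extractor from its control box: with a fingertip, push the rotary selector round, click by click, until its pointer rests on level four (the fourth bar clockwise from the off ring, the last white one), and then press the green start button. Turn the selector by pushing, never by gripping its bar from both sides; do not press start at any other level, keep off the red stop button, and leave the box standing where it is and everything else on the bench undisturbed.

Things in the scene. Friction and masses are not known exactly. Their poses are not given: they have to be found in the camera images.
- console: dust extractor's control box, grey, loose on rubber feet, about 2 to 3 kg; slides if pushed sideways with over 10 N. 140 mm deep (x), 210 wide (y), 48 high in front, 78 behind: the dark panel on top slopes 12 degrees down to the operator. Left half: selector and scale; right half: green button (rear), amber lamp, red button (front). Origin under its middle; x to its rear, y left, z up
- panel: the dark sloped panel with the scale, 34 to 47 mm from the selector's axis: a white ring for off, then clockwise seen from above six bars of growing length, 40 degrees apart, 1 to 4 white, 5 and 6 orange. Directions, counter-clockwise from the panel's x: off 120 degrees, level 1 80, 2 40, 3 0, 4 -40, 5 -80, 6 -120. x points up the slope, y left, z out of the panel; origin at its middle
- selector_axis (a point): point on the selector's axis of turning, 9 mm above the panel (just over the round skirt). Fixed to the panel, does not turn: x points up the slope to the scale's 12 o'clock, y to the left along the panel, z out of the panel along the axis
- pointer_tip (a point): nose of the selector's pointer, 27 mm from the axis, at the top of the bar; turns with it. The selector: a black round skirt, 56 mm in diameter, 8 mm high on the panel, and across it an upright bar 56 mm long, 13 mm thick, from 7 to 31 mm above the panel (its top 22 mm above selector_axis). A white line on the bar runs from the middle to the pointer end
- selector (a joint): turn in rad, clockwise from above: off 0, level n at 0.698 n (40 degrees a click), level 4 at 2.793, level 6 at 4.189; hard stops just beyond the ends. Starts at off, level 1 or 2. A sprung detent: leaving a click takes about 0.08 N m (4 N at 20 mm from the axis), fading to nothing half way (20 degrees); from there it snaps by itself into the next click, ahead of the finger
- trailing_flank: the half of the bar, split lengthwise, whose outer face is pushed to turn the selector clockwise, to higher levels (with the pointer forward, its left side); 54 x 6.5 x 23 mm. Origin on the axis at panel height, x along the bar to the pointer, z out of the panel
- leading_flank: the other half of the bar (with the pointer forward, its right side), same frame. Force on both halves at once counts as gripping
- start_button_top (a point): centre of the top of the green start button, 26 mm in diameter in a round steel bezel of 42 mm, its top 22 mm above the panel and 10 mm above the bezel; it moves with the button. Axes as selector_axis: the button goes down along -z
- start_button (a joint): how far the start button is pressed, 0 to 0.006 m; springs back; about 1.5 N to begin, 5 N fully down
- stop_button_top (a point): centre of the top of the red stop button, same size, 66 mm nearer the operator than the green one. Not to be pressed
- stop_button (a joint): how far the stop button is pressed, 0 to 0.006 m
- nail_jar: glass jar of nails, 62 mm across, 85 mm high, behind the box; origin at the centre of its underside; a bystander
- screw_jar: glass jar of screws with a red lid, 68 mm across, 95 mm high, behind the box; origin at the centre of its underside; a bystander
- screwdriver_red: screwdriver with a red handle, 198 mm long, 26 mm high, lying in front of the box; origin under its middle; a bystander
- sanding_block: cork sanding block, 64 x 112 x 28 mm, right of the box; origin under its middle; a bystander
- battery_charger: dark battery charger, 136 x 203 x 73 mm, right and behind; origin under its middle; a bystander
- cake_pan: round tin pan with sawdust, 225 mm across, 70 mm high, left of the box; origin under its middle; a bystander

How it is judged:
On the way, in this order (a step that is already met when the one before it is completed fails the run):
1. the selector rests on level four (value of joint selector between 2.653 and 2.933 rad), for 0.3 s.
2. the green start button is pressed well down (value of joint start_button above 0.0035 m), for 0.05 s.
At the end, for the whole second after the job is handed in: the selector stands on level four (2.793 rad, within 0.14) at rest, both buttons are up (less than 1.5 mm down), the box stands level within 30 mm of where it was (all of step 1 and velocity of joint selector between -0.1 and 0.1 rad/s and value of joint each of start_button, stop_button below 0.0015 m and distance of console from where it was at the start of the episode below 0.03 m and angle between console's own z axis and vertical below 0.05 rad); the robot touches nothing.
It fails at once if start pressed (more than 2 mm) with the selector not on level four (value of joint start_button above 0.002 m and not (value of joint selector between 2.653 and 2.933 rad)).
It fails at once if the red stop button is pressed (more than 3 mm) (value of joint stop_button above 0.003 m).
It fails at once if the selector's bar is gripped: more than 3 N of the fingers on both of its flanks at once (contact force between the fingers and trailing_flank above 3 N and contact force between the fingers and leading_flank above 3 N).
It fails at once if the box is shoved more than 30 mm, lifted 12 mm or tipped 0.12 rad (distance of console from where it was at the start of the episode above 0.03 m or height (world z) of console above 0.012 m or angle between console's own z axis and vertical above 0.12 rad).
It fails at once if a bystander (jar, screwdriver, sanding block, charger or pan) is moved more than 30 mm (distance of any of nail_jar, screw_jar, screwdriver_red, sanding_block, battery_charger, cake_pan from where it was at the start of the episode above 0.03 m).
It also fails if it takes over 54 s, if anything falls off the work surface, if the arm or the gripper's body presses on something with over 40 N, if the wrist force passes 120 N, or if a joint passes its speed limit or range.

### The arm

A 6-joint arm with a two-finger parallel gripper is mounted at the origin on a cart in front of the work surface, level with it; the furniture and walls round the work are solid. World frame = base frame: x ahead of the robot, y to its left, z up, the work surface at z = 0. Lengths are in m, angles in rad, forces in N, time in s.
With the tool pointing down it reaches from about 0.4 to 0.825 m from the base axis. Payload 7 kg.
Tool frame: the origin (TCP) lies at the very end of the fingers, on their centre line; the grasp point (between the pads) lies 19 mm behind it; x points along the fingers, y is the direction in which the jaws open and shut, and the axes are right-handed (so a half turn about x gives the same grasp; the last joint's range is limited). The gripper opens to 88 mm and grips with 3 to 60 N. Pads are 19 mm wide; open, the fingers measure 130 mm over their backs; the gripper's body (78 mm by 193 mm) begins 47 mm behind the grasp point.
Start: joints at [1.538, 0.359, 0.012, 0, -1.224, -0.288], TCP at [0.213, 0.641, 0.227] pointing down, gripper open.
Joint ranges: [-3.07, 3.07], [-1.43, 2.12], [-1.02, 1.25], [-3.03, 1.67], [-3.05, -0], [-3.03, 3.03]. Speed limits (rad/s): [2.39, 2.39, 3.01, 3.14, 3.14, 3.14].

### API

Orientations are given as [roll, pitch, yaw] about the fixed x, y, z axes, in that order (R = Rz(yaw) Ry(pitch) Rx(roll)).
In Python, from station import arm gives the robot as it stands.
- The arm moves only by the shell command python3 -m inch 'ROWS' [OPENING] [FORCE]. ROWS is text: rows parted by semicolons, each of 6 numbers parted by spaces: the shift along the world's x, y, z in units of 30 mm (1.0 is 30 mm), then the turn, a rotation vector about the world's x, y, z in units of 5 degrees (1.0 is 5 degrees). In form: dx dy dz wx wy wz; .... A call has 1 to 12 rows; each row shifts and turns the commanded pose from where the row before left it; what a row does not reach is not made up. A row lasts 1/8 s, in which the tool goes at most 62.5 mm and 10.7 degrees, less where a joint would pass 70% of its speed; a pose out of reach is approached as far as the arm can. A call is refused whole if a number of a shift passes 1 or a number of a turn 1, either way. A call with a gripper value outside its range is refused whole. OPENING is the opening, from 0 (shut) to 1 (fully open), set as the call begins (- or left out, the last holds). The fingers move at their own pace and stop on an object; FORCE is the grip in N (left out, the last holds). Time passes only in rows, so rows that do not move let the fingers close. It gives the time, the measured TCP pose, the force and the opening at its end, in the units of the state.
- arm.get_state(): the state, without advancing time (a new reading comes with each control period).
- arm.grab_frame(name): name is "side" or "top"; returns a dict with "frame" (480x640x3 uint8, red, green, blue), "range_z" (480x640 float32, m along the optical axis (not along the pixel's ray), 0 where there is no reading), "mtx" (3x3 intrinsics, pixels), "dist_coeffs" ([k1, k2, p1, p2, k3] as OpenCV has them; the pictures are not rectified), "pose" (4x4, takes a point from camera to world coordinates). Camera axes: x right, y up, looking along -z (the intrinsics and any distortion apply to the point x, -y, -z); pixel columns grow to the right and rows downward; lengths in m; the calibration is good to about 2 mm. A picture is of the moment at which its call begins.
- arm.job_done(): hands the job in, once; it reports no verdict.
Trained networks look in a picture, given as the dict that the camera call returned (one of the last four; its "shot" number tells which), for a name from the list of things; names that differ only in an ending like _2 or _b are one class to them, and where a whole thing is asked for, a point or a joint stands for the part that bears it (a point fixed in the world has none). Each returns a list of dicts, best first, with "confidence" (0 to 1); they miss things now and then, are a little off and sometimes report something else, mostly with a low value. They report only what shows in the picture. A call takes as long as a camera call.
- arm.search_frame(picture, target): "extent" ([centre column, centre row, width, height] as shares, 0 to 1, of the picture: columns of its width, rows of its height, round what is visible of it).
- arm.masks_of(picture, target): "mask" (480x640 bool, what is visible of it) and "extent" ([centre column, centre row, width, height] as shares, 0 to 1, of the picture: columns of its width, rows of its height, round what is visible of it).
- arm.place_of(picture, target): "position" ([column, row] as shares, 0 to 1, of the picture: columns of its width, rows of its height: a listed point, or the origin of a listed thing).
The state is a dict: "t": time; "q": joint angles; "qd": joint speeds; "joint_efforts": joint torques, N m; "eef_pos": TCP position; "ee_rot": TCP orientation; "force": force on the tool from outside, world axes, zero at the start; "moment": the same for the moment, N m; "width": finger opening in m.
Only numpy, scipy, OpenCV 4.12 (cv2) and the standard library are available. Lean on these libraries where they do the work, as an engineer would, in place of code of your own. Each camera call takes 0.05 s, during which the arm holds its last target. There are 200 camera calls.

## Working session

There is one attempt and no reset: what is moved stays moved. The work goes in short steps, Python scripts to look and compute and a shell command to move; the robot and the scene stay as the last step left them, time stands still between calls to the robot, and variables do not carry over. Pictures are saved under pics/ and viewed, about 8 in all and at most 12, crops included, and the job is handed in when it is done.

```bash
mkdir -p pics
cat > h.py <<'E'
import numpy as np, cv2
from station import arm
def ray(p,uv):
    u=cv2.undistortPoints(np.array([[uv]],float),p["mtx"],np.array(p["dist_coeffs"],float)).ravel()
    return np.array([u[0],-u[1],-1.0])
def world(p,uv,z=None):
    T=np.array(p["pose"]); r=ray(p,uv)
    if z is None:
        c,w=int(round(uv[0])),int(round(uv[1])); z=p["range_z"][w,c]
    return T[:3,:3]@(r*z)+T[:3,3]
def atz(p,uv,h):
    T=np.array(p["pose"]); d=T[:3,:3]@ray(p,uv); o=T[:3,3]
    return o+d*(h-o[2])/d[2]
def px(p,X):
    T=np.array(p["pose"]); c=T[:3,:3].T@(np.array(X)-T[:3,3])
    q,_=cv2.projectPoints(np.array([[c[0],-c[1],-c[2]]]),np.zeros(3),np.zeros(3),p["mtx"],np.array(p["dist_coeffs"],float)); return q.ravel()
def save(p,n): cv2.imwrite("pics/"+n,p["frame"][:,:,::-1])
E
python3 - <<'E'
from h import *
np.set_printoptions(precision=4,suppress=True)
s=arm.get_state(); print(s["t"],s["eef_pos"],s["ee_rot"],s["force"],s["width"])
for n in("top","side"):
    p=arm.grab_frame(n); save(p,n+"0.png"); print(n,np.array(p["pose"])[:3,3])
    for t in("selector_axis","pointer_tip","start_button_top","stop_button_top","panel","console"):
        for r in arm.place_of(p,t)[:2]:
            uv=np.array(r["position"])*[640,480]; 
            try: w=world(p,uv)
            except Exception as e: w=e
            print(t,round(r["confidence"],2),uv,w)
E
```

```text
0.0 [0.2127 0.6401 0.2256] [ 1.6563  1.5691 -1.8062] [ 0.218  -0.8416 -0.0538] 0.08788274205407715
top [0.3597 0.2354 1.1156]
selector_axis 0.78 [319.296 262.896] [0.4889 0.2381 0.0919]
pointer_tip 0.66 [312.32 271.2 ] [0.4707 0.2536 0.0888]
start_button_top 0.54 [364.096 240.   ] [0.5398 0.1382 0.0934]
stop_button_top 0.62 [371.712 267.6  ] [0.4796 0.1212 0.0796]
stop_button_top 0.61 [337.28  261.888] [0.4943 0.1973 0.0663]
panel 0.71 [338.176 258.192] [0.5032 0.1951 0.0629]
console 0.91 [336.32 259.2 ] [0.5005 0.1994 0.0662]
side [ 0.3789 -0.7713  0.8306]
selector_axis 0.61 [307.584 244.32 ] [0.4911 0.2202 0.0863]
pointer_tip 0.87 [299.52  236.688] [0.4751 0.2473 0.0908]
start_button_top 0.59 [308.608 274.896] [0.4806 0.119  0.0773]
start_button_top 0.44 [335.808 262.8  ] [0.5449 0.1374 0.0897]
stop_button_top 0.62 [309.888 275.52 ] [0.4831 0.116  0.0777]
stop_button_top 0.34 [254.976 214.608] [0.3728 0.4634 0.0227]
panel 0.83 [315.392 257.712] [0.5066 0.1979 0.0615]
console 0.8 [314.176 277.92 ] [0.4923 0.1134 0.0717]
```

Run:
```python
import cv2,numpy as np
a=cv2.imread("pics/top0.png"); b=cv2.imread("pics/side0.png")
A=cv2.resize(a[190:320,250:420],None,fx=4,fy=4,interpolation=cv2.INTER_CUBIC)
cv2.imwrite("pics/top0c.png",A)
cv2.imwrite("pics/both.png",np.hstack([cv2.resize(a,(400,300)),cv2.resize(b,(400,300))]))
```

```text
(no output)
```

View pics/top0c.png

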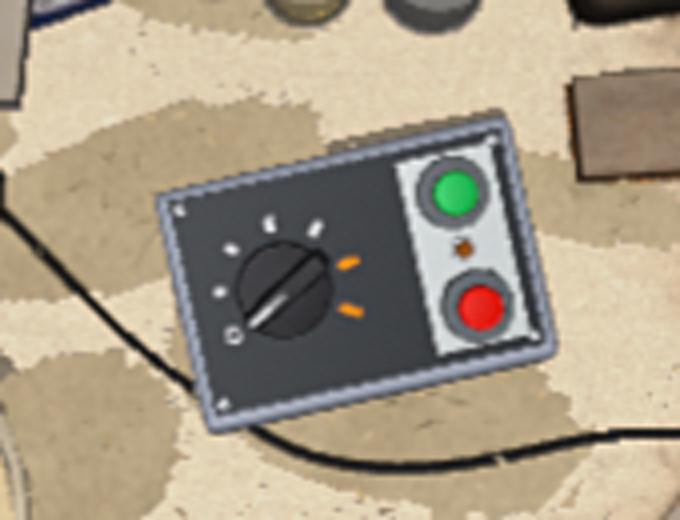

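View pics/both.png

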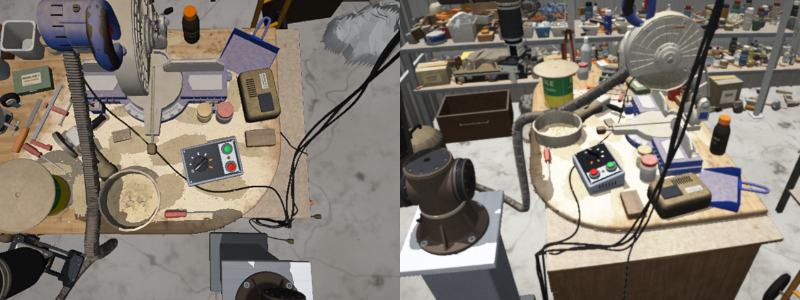

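The top view crop shows the pointer on the off ring (white line toward crop 235,335, i.e. full image ~309,274). Green is at the rear right of the box, red in front of it, and the box is yawed about +15°. Next I'll fix the geometry and check clearances.

Run:
```python
from h import *
from scipy.spatial.transform import Rotation as R
np.set_printoptions(precision=4,suppress=True,linewidth=200)
s=arm.get_state(); M=R.from_euler("xyz",s["ee_rot"]).as_matrix(); print("tool axes\n",M)
P=[arm.grab_frame(n) for n in("top","side")]
H={}
for p in P:
    f=cv2.cvtColor(p["frame"],cv2.COLOR_RGB2HSV).astype(int); T=np.array(p["pose"])
    v,u=np.mgrid[0:480,0:640]; z=p["range_z"]
    n=cv2.undistortPoints(np.stack([u.ravel(),v.ravel()],1)[:,None].astype(float),p["mtx"],np.array(p["dist_coeffs"],float))[:,0]
    W=(np.c_[n[:,0],-n[:,1],-np.ones(len(n))]*z.reshape(-1,1))@T[:3,:3].T+T[:3,3]
    W=W.reshape(480,640,3); 
    roi=(W[...,0]>.4)&(W[...,0]<.6)&(W[...,1]>.05)&(W[...,1]<.32)&(z>0)
    for nm,m in(("green",(abs(f[...,0]-65)<15)),("red",(f[...,0]<6)|(f[...,0]>174)),("orange",abs(f[...,0]-16)<6),):
        m=m&roi&(f[...,1]>140)&(f[...,2]>110)
        k,lab,st,c=cv2.connectedComponentsWithStats(m.astype(np.uint8))
        for i in range(1,k):
            if st[i,4]>5: q=W[lab==i]; print(nm,st[i,4],c[i],np.median(q,0))
    # panel plane: dark
    dk=roi&(f[...,2]<85); Q=W[dk]
    ok=np.ones(len(Q),bool)
    for _ in range(8):
        c=np.linalg.lstsq(np.c_[Q[ok][:,:2],np.ones(ok.sum())],Q[ok][:,2],rcond=None)[0]
        e=Q[:,2]-np.c_[Q[:,:2],np.ones(len(Q))]@c; ok=abs(e)<.006 if _>2 else e<.01
    print("plane",c,"slope",np.degrees(np.hypot(*c[:2])),"yaw",np.degrees(np.arctan2(c[1],c[0])),ok.sum())
    g=(z>0)&(z<3)
    for w in W[g]:
        if 0<w[0]<.9 and -.1<w[1]<.9: 
            k=(int(w[0]/.05),int(np.floor(w[1]/.05))); H[k]=max(H.get(k,-1),w[2])
print("height cm; rows x from .85 down, cols y .85 .. -.1")
for i in range(17,-1,-1): print("%.2f"%(i*.05)," ".join("%3d"%round(100*H[(i,j)]) if (i,j) in H else "  ." for j in range(17,-3,-1)))
```

```text
tool axes
 [[-0.     -0.3153 -0.949 ]
 [ 0.0001 -0.949   0.3153]
 [-1.     -0.      0.    ]]
green 98 [363.3265 237.949 ] [0.5446 0.1402 0.0919]
red 104 [369.7596 266.3942] [0.4829 0.1249 0.0785]
orange 8 [365.5 252. ] [0.5163 0.1333 0.0703]
orange 13 [336.6923 255.    ] [0.5104 0.1978 0.0661]
orange 15 [337.4    267.0667] [0.4833 0.1978 0.0602]
plane [ 0.2061  0.0502 -0.0496] slope 12.153859988813297 yaw 13.682294111356235 2713
green 77 [336.3117 262.9091] [0.5462 0.1349 0.0902]
red 91 [309.6484 274.4396] [0.4834 0.12   0.076 ]
orange 6 [306.3333 259.5   ] [0.4847 0.1952 0.0597]
plane [ 0.2173  0.206  -0.0919] slope 17.156052695231818 yaw 43.472735526056624 852
height cm; rows x from .85 down, cols y .85 .. -.1
0.85   4   4   1   .  15  47  15  15  15  54  54  15  15  15  15  12   6   7   7   4
0.80   4   4   2   .  15  49  49  49  49  54  54  39  15  15  15  12   7   7   7   6
0.75   4   2   3   2   8  49  49  49   8  55  54  38   8   8   8   8   7   8   8   7
0.70   2   3   3   2  26  30  26  41   8  65  54   8   8  10  10  10   7   8   8   7
0.65   2   2   2   1  24  26  23  11  
[... 451 characters left out ...]
   5   1   3   3   3
0.35  21  21  21  20  20   8   7   4   4   2   7   1   1   1   1   1   1   1   0  -2
0.30  20  21  20  20  20   7   7   3   3   7   8   3   3   2   2   1   1   0  -3  -2
0.25  20  20  20  34  40  56   7   7   7   7   7   1   1   1   1   1   0  -3  -3  -3
0.20   1   0   0  34  40  56  57  34   0   0   0   0   0   0   0   . -85 -85 -85 -74
0.15 -85 -85 -85 -40  33  57  57  34 -85 -85 -85 -85 -85 -85 -75 -75   0   0  -1  -1
0.10 -85 -72 -63 -49  -3  57  34 -85 -85 -85 -85 -85 -85 -85   0   1  23  26  26  23
0.05 -78 -74 -70 -68 -85  57 -85 -85 -84 -85 -85 -85 -85 -85   1   2  23  28  28  25
0.00 -78 -79 -85 -85 -85  58 -85 -85 -85 -84 -85 -85 -85 -85   0   2  28  28  28  28
```

```bash
cat > geo.py <<'E'
from h import *
from scipy.spatial.transform import Rotation as R
np.set_printoptions(precision=4,suppress=True,linewidth=200)
def frame(yaw): return (R.from_euler("z",yaw)*R.from_euler("y",-12,degrees=True)).as_matrix() # cols: panel x,y,z
E
python3 - <<'E'
from geo import *
from scipy.optimize import least_squares
p=arm.grab_frame("top"); g=p["frame"].astype(int).min(2); mx=p["frame"].astype(int).max(2)
pl=np.array([.2061,.0502,-.0496]); 
def onpl(uv):
    T=np.array(p["pose"]); d=T[:3,:3]@ray(p,uv); o=T[:3,3]; n=np.array([-pl[0],-pl[1],1])
    return o+d*(pl[2]-n@o)/(n@d)
c0=np.array([[235,335],[220,291],[231,249],[270,224],[316,229],[348,263],[351,310]])/4+[250,190]-.375
ang=np.radians([120,80,40,0,-40,-80,-120]); Q=[]
for c in c0:
    u0,v0=np.round(c).astype(int); sl=np.s_[v0-4:v0+5,u0-4:u0+5]
    w=np.clip(mx[sl]-110,0,None).astype(float); v,u=np.mgrid[v0-4:v0+5,u0-4:u0+5]
    w*=((u-c[0])**2+(v-c[1])**2<20)
    # exclude knob line: keep
    uv=[(w*u).sum()/w.sum(),(w*v).sum()/w.sum()]; Q.append(onpl(uv))
Q=np.array(Q)
def f(x):
    F=frame(x[2]); r=np.full(7,.0405); r[0]=x[3]
    return (x[:2]+ (F[:,0:1]*(r*np.cos(ang))+F[:,1:2]*(r*np.sin(ang)))[:2].T-Q[:,:2]).ravel()
for lossname in("linear","soft_l1"):
    s=least_squares(f,[.489,.235,.24,.0405],loss=lossname,f_scale=.001); print(s.x,np.degrees(s.x[2]),"res mm\n",1000*s.fun.reshape(-1,2))
x=s.x;F=frame(x[2]); O=np.array([x[0],x[1],pl@[x[0],x[1],1]]); print("axis foot",O)
def loc(X): return 1000*F.T@(np.array(X)-O)
print("green local",loc([.5446,.1402,.0919]),loc([.5462,.1349,.0902]),"red",loc([.4829,.1249,.0785]))
for t in("selector_axis","pointer_tip"):
    r=arm.place_of(p,t)[0];uv=np.array(r["position"])*[640,480]
    X=atz(p,uv,(O+F@[0,0,.009])[2] if t[0]=="s" else .088); print(t,loc(X))
z=p["range_z"]
for v in range(480):
  for u in range(0,640,1):
    if 0<z[v,u]<.4: print("near px",u,v,z[v,u],world(p,(u,v))); break
  else: continue
  break
E
```

```text
[0.4939 0.2347 0.2245 0.0389] 12.860597469310568 res mm
 [[-0.7897 -0.719 ]
 [-1.4305  3.2171]
 [ 0.8543  1.5798]
 [ 1.8116  0.0758]
 [ 0.7124 -1.3539]
 [-0.2669 -1.5677]
 [-0.8913 -1.2322]]
[0.4939 0.2352 0.2212 0.0386] 12.674561590434452 res mm
 [[-0.4054 -0.3613]
 [-1.2479  3.7622]
 [ 1.0099  2.0407]
 [ 1.8914  0.4886]
 [ 0.7031 -0.9304]
 [-0.3369 -1.0799]
 [-0.9652 -0.6564]]
axis foot [0.4939 0.2352 0.064 ]
green local [  33.7606 -103.8236   21.34  ] [  33.7966 -109.3455   19.5943] red [ -31.1901 -105.213    21.4463]
selector_axis [  29.9544 -108.4333    2.633 ]
pointer_tip [-6.7409 24.637  25.9617]
near px 0 170 0.2780788 [0.4485 0.4245 0.8539]
```

```bash
cat >> geo.py <<'E'
YAW=np.radians(13.5); F=frame(YAW); O=np.array([.4948,.236,.0645])
def pose(x,y,h,a):
    """panel mm, tool-y direction a (deg, panel, ccw); tool x = -normal"""
    a=np.radians(a); ty=F@[np.cos(a),np.sin(a),0]; tx=-F[:,2]
    return O+F@(np.array([x,y,h])/1000),np.c_[tx,ty,np.cross(tx,ty)]
def cur():
    s=arm.get_state(); return np.array(s["eef_pos"]),R.from_euler("xyz",s["ee_rot"]).as_matrix(),s
def contact(phi,g,h=13,r=19):
    c=np.radians(phi); d=27.5+g
    return pose(r*np.cos(c)-d*np.sin(c),r*np.sin(c)+d*np.cos(c),h,phi+90)
def delta(P0,R0,P1,R1):
    w=R.from_matrix(R1@R0.T).as_rotvec(degrees=True)/5
    return (P1-P0)/.03,w
def local(P,Rm):
    ty=F.T@Rm[:,1]; return 1000*F.T@(P-O),np.degrees(np.arctan2(ty[1],ty[0]))
E
python3 - <<'E'
from geo import *
P,Rm,s=cur()
A=contact(120,12,75); B=contact(120,12)
print(A[0],delta(P,Rm,*A)); print(B[0],delta(*A,*B))
Q=B
for ph in(115,110): n=contact(ph,12); print(delta(*Q,*n)); Q=n
E
```

```text
[0.4388 0.2192 0.1288] (array([  7.532 , -14.0461,  -3.2605]), array([ 1.121 , -2.1487, -5.6029]))
[0.4514 0.2222 0.0681] (array([ 0.4178,  0.1003, -2.0215]), array([0., 0., 0.]))
(array([-0.0336,  0.123 , -0.0008]), array([ 0.2022,  0.0485, -0.9781]))
(array([-0.023 ,  0.1254,  0.0015]), array([ 0.2022,  0.0485, -0.9781]))
```

```bash
python3 -m inch '0.5 -0.9 0 0.1 -0.18 -0.47;0.5 -0.9 0 0.1 -0.18 -0.47;0.5 -0.9 0 0.1 -0.18 -0.47;0.5 -0.9 0 0.1 -0.18 -0.47;0.5 -0.9 0 0.1 -0.18 -0.47;0.5 -0.9 0 0.1 -0.18 -0.47;0.5 -0.9 0 0.1 -0.18 -0.47;0.5 -0.9 0 0.1 -0.18 -0.47;0.5 -0.9 0 0.1 -0.18 -0.47;0.5 -0.9 0 0.1 -0.18 -0.47;0.5 -0.9 0 0.1 -0.18 -0.47;0.5 -0.9 0 0.1 -0.18 -0.47' 0 20
python3 - <<'E'
from geo import *
P,Rm,s=cur(); A=contact(120,12,75); print(s["q"],delta(P,Rm,*A))
E
```

```text
t: 2.45
eef_pos: [0.3933, 0.3157, 0.2268]
ee_rot: [-2.064, 1.356, 0.262]
force: [0.0, -0.8, 0.2]
width: 0.0007
[ 1.1999 -0.049  -0.5909  0.2187 -0.9126 -0.5693] (array([ 1.5194, -3.216 , -3.2691]), array([-0.0856,  0.0373,  0.0442]))
```

```bash
python3 -m inch '0.38 -0.8 0 0 0 0;0.38 -0.8 0 0 0 0;0.38 -0.8 0 0 0 0;0.38 -0.8 0 0 0 0;0 0 -0.8 -0.08 0.04 0.04;0 0 -0.8 0 0 0;0 0 -0.8 0 0 0;0 0 -0.8 0 0 0;0 0 0 0 0 0;0 0 0 0 0 0'
python3 - <<'E'
from geo import *
P,Rm,s=cur(); B=contact(120,12); print(delta(P,Rm,*B),local(P,Rm))
p=arm.grab_frame("top"); save(p,"top1.png"); q=arm.grab_frame("side"); save(q,"side1.png")
a=cv2.resize(p["frame"][170:310,260:400],(560,560),interpolation=cv2.INTER_CUBIC)[...,::-1]
cv2.imwrite("pics/t1.png",a)
print("tip px", px(p,P),px(q,P))
E
```

```text
t: 3.7
eef_pos: [0.4389, 0.221, 0.1315]
ee_rot: [-2.093, 1.361, 0.238]
force: [0.5, 0.5, 0.9]
width: 0.0007
(array([ 0.4164,  0.0394, -2.1135]), array([-0.0033, -0.0022, -0.0127])) (array([-42.6756,  -1.5285,  77.6007]), np.float64(-149.9416461576582))
tip px [327.3961 284.018 ] [284.782  230.3582]
```

View pics/side1.png

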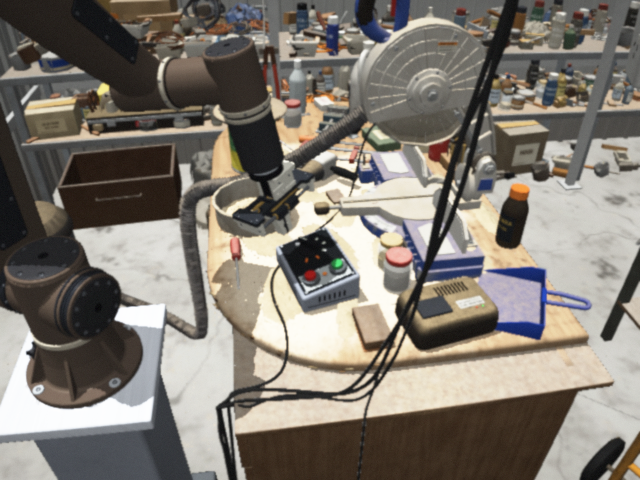

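Side view: the closed gripper is tilted and hovering at the left front of the box (fingertips ~285,230), clear of the pan and jars. Next I descend along the panel normal.

```bash
python3 -m inch '0.1 0.01 -0.5 0 0 0;0.1 0.01 -0.5 0 0 0;0.1 0.01 -0.5 0 0 0;0.1 0.01 -0.4 0 0 0;0.02 0 -0.2 0 0 0;0 0 0 0 0 0;0 0 0 0 0 0'
python3 - <<'E'
from geo import *
P,Rm,s=cur(); print(local(P,Rm),delta(P,Rm,*contact(120,12)))
p=arm.grab_frame("top"); q=arm.grab_frame("side")
a=cv2.resize(p["frame"][190:310,270:370],(500,600),interpolation=cv2.INTER_CUBIC)
b=cv2.resize(q["frame"][200:320,250:310],(300,600),interpolation=cv2.INTER_CUBIC)
cv2.imwrite("pics/t2.png",np.hstack([a,b])[...,::-1])
E
```

```text
t: 4.68
eef_pos: [0.4513, 0.2221, 0.0682]
ee_rot: [-2.092, 1.362, 0.239]
force: [0.6, 0.9, -0.5]
width: 0.0007
(array([-43.766 ,  -3.3508,  13.1087]), np.float64(-149.95261010707785)) (array([ 0.0021,  0.0024, -0.0031]), array([-0.0051, -0.0035, -0.0109]))
```

View pics/t2.png

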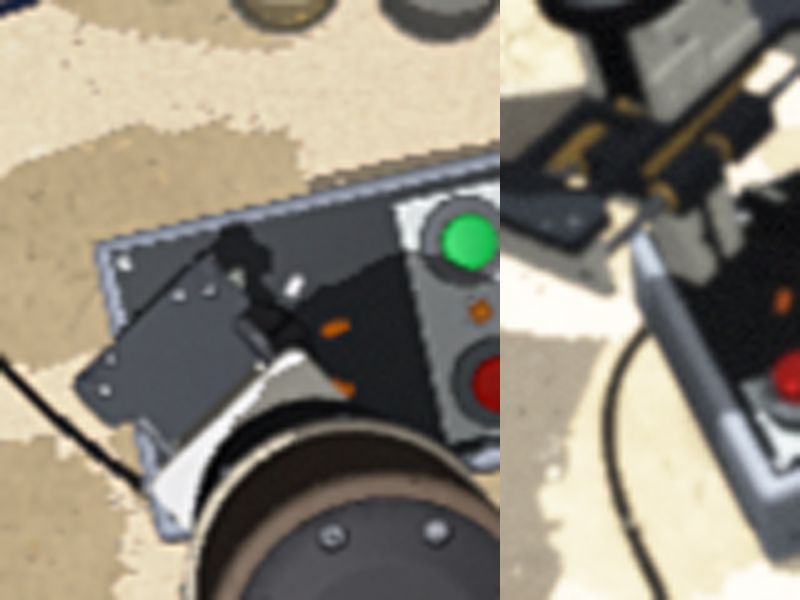

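Run:
```python
from geo import *
P,Rm,s=cur()
print("approach",delta(*contact(120,12),*contact(120,1))[0])
for a in range(120,-30,-20):
    for b in (0,10):
        d=delta(*contact(a-b,0),*contact(a-b-10,0)); print(a-b,"->",a-b-10,np.r_[d[0],d[1]]/4)
```

```text
approach [0.2592 0.2508 0.066 ]
120 -> 110 [-0.0034  0.0484  0.0017  0.1011  0.0243 -0.4891]
110 -> 100 [ 0.0048  0.0482  0.0034  0.1011  0.0243 -0.4891]
100 -> 90 [ 0.013   0.0465  0.005   0.1011  0.0243 -0.4891]
90 -> 80 [ 0.0207  0.0434  0.0064  0.1011  0.0243 -0.4891]
80 -> 70 [ 0.0278  0.039   0.0077  0.1011  0.0243 -0.4891]
70 -> 60 [ 0.0341  0.0334  0.0087  0.1011  0.0243 -0.4891]
60 -> 50 [ 0.0394  0.0268  0.0095  0.1011  0.0243 -0.4891]
50 -> 40 [ 0.0434  0.0194  0.0099  0.1011  0.0243 -0.4891]
40 -> 30 [ 0.0461  0.0114  0.0101  0.1011  0.0243 -0.4891]
30 -> 20 [ 0.0474  0.003   0.01    0.1011  0.0243 -0.4891]
20 -> 10 [ 0.0473 -0.0054  0.0095  0.1011  0.0243 -0.4891]
10 -> 0 [ 0.0457 -0.0137  0.0088  0.1011  0.0243 -0.4891]
0 -> -10 [ 0.0428 -0.0216  0.0078  0.1011  0.0243 -0.4891]
-10 -> -20 [ 0.0385 -0.0288  0.0065  0.1011  0.0243 -0.4891]
-20 -> -30 [ 0.0331 -0.0351  0.0051  0.1011  0.0243 -0.4891]
-30 -> -40 [ 0.0267 -0.0404  0.0035  0.1011  0.0243 -0.4891]
```

```bash
python3 -m inch '0.1 0.1 0.02 0 0 0;0.08 0.08 0.02 0 0 0;0.06 0.06 0.02 0 0 0;0.02 0.01 0 0 0 0;0 0 0 0 0 0'
python3 -m inch '0 0.05 0 0.1 0.02 -0.49;0 0.05 0 0.1 0.02 -0.49;0 0.05 0 0.1 0.02 -0.49;0 0.05 0 0.1 0.02 -0.49'
python3 -m inch '0 0.05 0 0.1 0.02 -0.49;0.01 0.05 0 0.1 0.02 -0.49'
python3 -m inch '0.01 0.05 0 0.1 0.02 -0.49;0.01 0.05 0.01 0.1 0.02 -0.49;0 0 0 0 0 0'
python3 - <<'E'
from geo import *
P,Rm,s=cur(); print(local(P,Rm),delta(P,Rm,*contact(100,0)),s["force"],s["moment"])
p=arm.grab_frame("top"); q=arm.grab_frame("side")
for c in(p,q):
    for t in("pointer_tip",):
        for r in arm.place_of(c,t)[:2]:
            uv=np.array(r["position"])*[640,480]; X=atz(c,uv,.093); l=1000*F.T@(X-O); print(t,r["confidence"],uv,l,np.degrees(np.arctan2(l[1],l[0])))
a=cv2.resize(p["frame"][190:310,270:370],(500,600),interpolation=cv2.INTER_CUBIC)
b=cv2.resize(q["frame"][220:280,270:340],(300,257),interpolation=cv2.INTER_CUBIC); b=np.vstack([b,np.zeros((343,300,3),np.uint8)])
cv2.imwrite("pics/t3.png",np.hstack([a,b])[...,::-1])
E
```

```text
t: 5.4
eef_pos: [0.4588, 0.2292, 0.0693]
ee_rot: [-2.096, 1.363, 0.235]
force: [-0.3, 0.1, -0.8]
width: 0.0009
t: 5.9
eef_pos: [0.4587, 0.2351, 0.0693]
ee_rot: [-1.923, 1.361, 0.232]
force: [0.6, 0.2, -0.4]
width: 0.0004
t: 6.15
eef_pos: [0.459, 0.2381, 0.0693]
ee_rot: [-1.837, 1.361, 0.23]
force: [-0.5, 0.1, 0.2]
width: 0.0007
t: 6.52
eef_pos: [0.4592, 0.2404, 0.0693]
ee_rot: [-1.758, 1.361, 0.223]
force: [-1.5, -1.2, 1.1]
width: 0.0005
(array([-31.846 ,  12.5733,  11.6438]), np.float64(-169.9696981890746)) (array([0.0267, 0.0531, 0.0544]), array([0.0295, 0.0095, 0.0004])) [-1.4561 -1.1742  1.1   ] [-0.7694  1.3271 -0.0564]
pointer_tip 0.65 [362.816 238.8  ] [  29.6965 -103.6069   22.8245] -74.0063051382492
pointer_tip 0.47 [411.52  223.008] [  38.5125 -217.9145   20.9506] -79.97748756552951
pointer_tip 0.73 [298.624 236.496] [-12.8987  14.3449  31.8784] 131.96146570112433
```

View pics/t3.png

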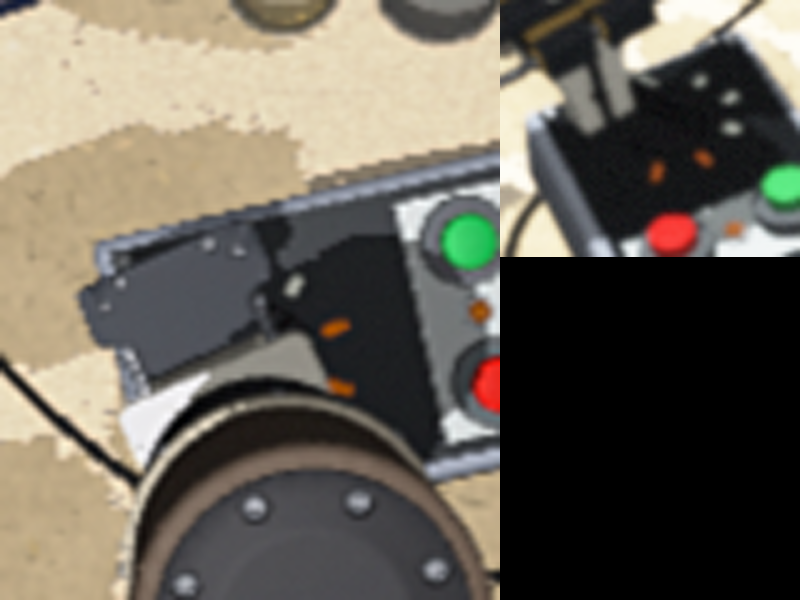

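```bash
L(){ python3 - <<'E'
from geo import *
P,Rm,s=cur(); l,a=local(P,Rm); print("LOC",l,a-90+360 if a<-90 else a-90, "F panel",F.T@np.array(s["force"]))
E
}
python3 -m inch '0.03 0.07 0.04 0.1 0.02 -0.49;0.02 0.07 0.02 0.1 0.02 -0.49' >/dev/null; L
python3 -m inch '0.02 0.05 0.01 0.1 0.02 -0.49;0.02 0.05 0.01 0.1 0.02 -0.49'>/dev/null; L
python3 -m inch '0.02 0.05 0.01 0.1 0.02 -0.49;0.02 0.05 0.01 0.1 0.02 -0.49'>/dev/null; L
```

```text
LOC [-29.1454  16.3981  12.6931] 94.9548383926134 F panel [-2.9263 -1.4214 -2.449 ]
LOC [-26.4082  19.7092  13.1615] 89.96824312740247 F panel [-1.6329 -0.3767 -1.685 ]
LOC [-23.8279  22.8241  13.6835] 84.97336406518252 F panel [-0.1294  0.5502 -0.1161]
```

```bash
sed -i 's/d=27.5+g/d=22+g/' geo.py
python3 - <<'E'
from geo import *
P,Rm,s=cur()
print("align",delta(P,Rm,*contact(85,0)))
for a in range(85,-25,-10):
        d=delta(*contact(a,0),*contact(a-10,0)); print(a,"->",a-10,np.r_[d[0],d[1]]/4)
q=arm.grab_frame("side"); z=q["range_z"]
b=cv2.resize(q["frame"][220:280,265:345],(800,600),interpolation=cv2.INTER_CUBIC)
b=np.clip(b.astype(float)*2.2,0,255).astype(np.uint8)
cv2.imwrite("pics/s4.png",b[...,::-1])
for ph in(120,80,40):
  c=np.radians(ph); print(ph,[(px(q,O+F@[.027*k*np.cos(c),.027*k*np.sin(c),.031])-[265,220])*10 for k in(1,0,-1)])
E
```

```text
align (array([ 0.1331, -0.0359,  0.0024]), array([0.0152, 0.0474, 0.011 ]))
85 -> 75 [ 0.0249  0.0334  0.0068  0.1011  0.0243 -0.4891]
75 -> 65 [ 0.0303  0.0284  0.0077  0.1011  0.0243 -0.4891]
65 -> 55 [ 0.0347  0.0226  0.0083  0.1011  0.0243 -0.4891]
55 -> 45 [ 0.0381  0.0161  0.0087  0.1011  0.0243 -0.4891]
45 -> 35 [ 0.0403  0.0091  0.0088  0.1011  0.0243 -0.4891]
35 -> 25 [ 0.0413  0.0018  0.0086  0.1011  0.0243 -0.4891]
25 -> 15 [ 0.041  -0.0056  0.0082  0.1011  0.0243 -0.4891]
15 -> 5 [ 0.0395 -0.0128  0.0075  0.1011  0.0243 -0.4891]
5 -> -5 [ 0.0368 -0.0195  0.0066  0.1011  0.0243 -0.4891]
-5 -> -15 [ 0.033  -0.0257  0.0055  0.1011  0.0243 -0.4891]
-15 -> -25 [ 0.0282 -0.0311  0.0043  0.1011  0.0243 -0.4891]
120 [array([322.0311, 148.2263]), array([407.0941, 179.8373]), array([494.2565, 212.2278])]
80 [array([386.3824, 112.4154]), array([407.0941, 179.8373]), array([428.5063, 249.5226])]
40 [array([460.2408, 107.7807]), array([407.0941, 179.8373]), array([352.5418, 253.815 ])]
```

View pics/s4.png

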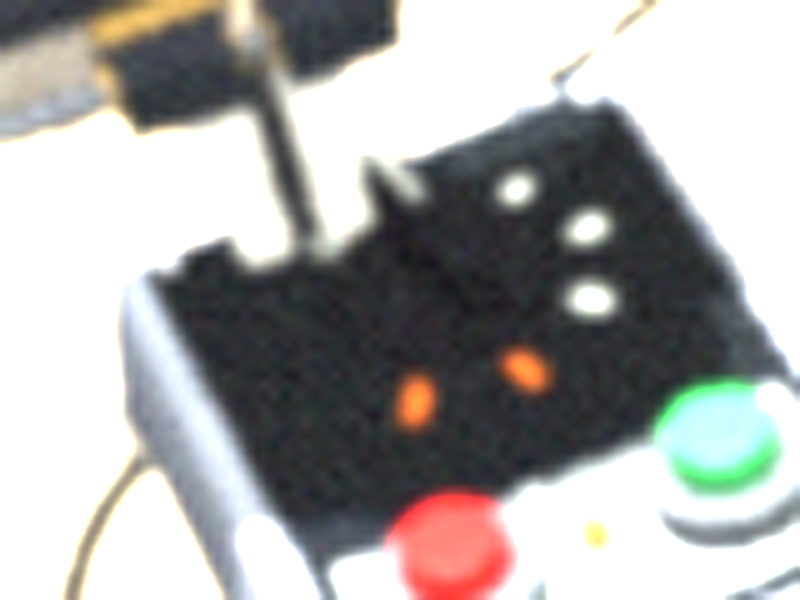

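```bash
cat >> geo.py <<'E'
def cloud(p):
    v,u=np.mgrid[0:480,0:640]; z=p["range_z"]; T=np.array(p["pose"])
    n=cv2.undistortPoints(np.stack([u.ravel(),v.ravel()],1)[:,None].astype(float),p["mtx"],np.array(p["dist_coeffs"],float))[:,0]
    W=(np.c_[n[:,0],-n[:,1],-np.ones(len(n))]*z.reshape(-1,1))@T[:3,:3].T+T[:3,3]
    return (1000*(W-O)@F).reshape(480,640,3)
E
python3 - <<'E'
from geo import *
q=arm.grab_frame("side"); L=cloud(q); f=q["frame"]
m=(np.hypot(L[...,0],L[...,1])<33)&(L[...,2]>20)&(L[...,2]<38)&(q["range_z"]>0)
for v,u in np.argwhere(m): print(u,v,L[v,u].round(0),f[v,u])
cv2.imwrite("pics/s5.png",cv2.resize((255*(f[225:265,280:330]/255.)**.4).astype(np.uint8),(750,600),interpolation=cv2.INTER_CUBIC)[...,::-1])
E
```

```text
302 234 [-2. 24. 27.] [203 196 179]
303 234 [ 0. 21. 29.] [202 195 173]
295 235 [-18.  26.  31.] [110 111 104]
300 235 [-9. 11. 37.] [148 145 134]
301 235 [-5. 22. 27.] [137 132 122]
302 235 [-3. 20. 28.] [137 137 126]
303 235 [-1. 20. 27.] [156 155 142]
304 235 [ 1. 17. 28.] [151 148 132]
305 235 [ 3. 14. 29.] [142 136 123]
295 236 [-21.  15.  37.] [93 94 88]
296 236 [-18.  18.  33.] [129 129 122]
297 236 [-17.  11.  38.] [142 140 131]
299 236 [-12.  13.  34.] [145 144 134]
300 236 [-10.  10.  35.] [130 128 121]
301 236 [-6. 22. 24.] [97 94 90]
302 236 [-5. 15. 29.] [87 89 86]
303 236 [-2. 17. 26.] [112 115 108]
304 236 [-1. 10. 30.] [113 117 111]
305 236 [ 2. 11. 28.] [82 83 81]
306 236 [ 4. 12. 26.] [57 59 62]
293 237 [-26.  15.  37.] [31 31 31]
294 237 [-24.  12.  38.] [40 40 40]
296 237 [-20.  13.  34.] [117 118 110]
298 237 [-15.  12.  33.] [146 145 137]
299 237 [-13.  13.  31.] [144 142 134]
300 237 [-11.  11.  32.] [124 123 117]
302 237 [-6. 13. 27.] [48 50 48]
303 237 [-3. 12. 27.] [69 72 68]
304 237 [-1. 11. 26.] [94 97 94]
305 237 [-0.  4. 31.] [88 92 88]
306 237 [ 3.  7. 
[... 3500 characters left out ...]
 29.] [21 21 21]
311 245 [  3. -26.  27.] [20 21 23]
312 245 [  4. -30.  29.] [23 25 26]
313 245 [  7. -29.  27.] [18 19 22]
308 246 [ -4. -20.  22.] [16 15 18]
309 246 [ -3. -28.  28.] [18 18 20]
310 246 [ -0. -26.  25.] [24 24 24]
311 246 [  1. -30.  27.] [25 25 25]
312 246 [  3. -32.  28.] [18 15 21]
313 246 [  6. -30.  25.] [19 19 22]
314 246 [  9. -27.  21.] [19 18 20]
309 247 [ -3. -26.  23.] [17 18 21]
310 247 [ -2. -32.  27.] [23 21 23]
311 247 [  1. -30.  24.] [18 18 20]
312 247 [  3. -31.  24.] [16 14 17]
313 247 [  5. -30.  22.] [17 17 21]
314 247 [  8. -29.  20.] [19 17 23]
309 248 [ -4. -28.  22.] [17 18 19]
310 248 [ -2. -28.  21.] [17 16 17]
311 248 [ -0. -31.  22.] [19 19 22]
```

View pics/s5.png

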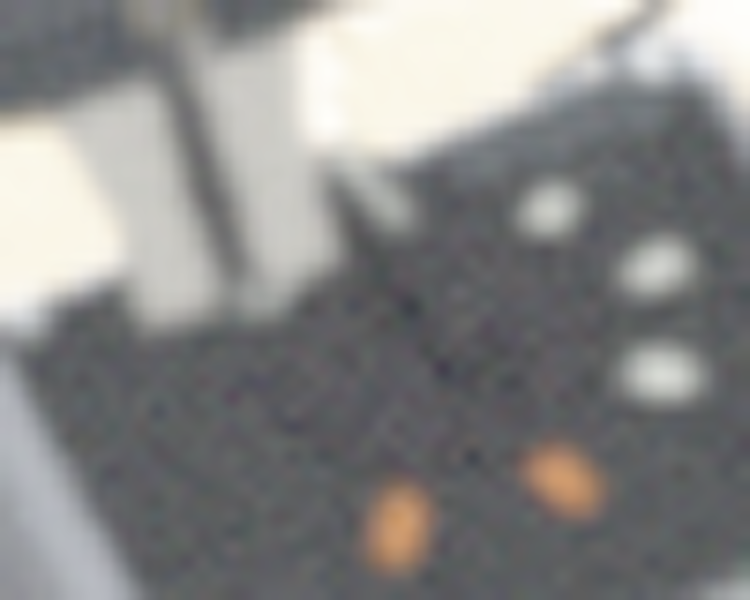

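The bar reads about 95–100°, roughly halfway between off and level 1, with the force faded. The finger is about 5 mm thinner than I assumed, so aligning it will complete the click.

```bash
cat > loc.py <<'E'
from geo import *
P,Rm,s=cur(); l,a=local(P,Rm); ph=(a-90+180)%360-180
print("LOC",l,"phi %.1f"%ph,"Fpanel",F.T@np.array(s["force"]),"err->contact",delta(P,Rm,*contact(ph,0))[0], "t",s["t"])
E
cat > bar.py <<'E'
from geo import *
def bar():
    q=arm.grab_frame("side"); f=q["frame"].astype(int); T=np.array(q["pose"])
    L=cloud(q); D=[]
    for v in range(228,250):
        for u in range(292,320):
            d=T[:3,:3]@ray(q,(u,v)); o=T[:3,3]; n=F[:,2]; X=o+d*(n@(O+.031*n-o))/(n@d); l=1000*F.T@(X-O)
            if np.hypot(l[0],l[1])<36: D.append((u,v,l[0],l[1],f[v,u].max(),L[v,u,2]))
    return q,np.array(D)
E
python3 -m inch '0.05 -0.01 0 0 0 0;0.05 -0.01 0 0 0 0;0.03 -0.02 0 0 0 0;0 0 0 0 0 0' >/dev/null; python3 loc.py
python3 - <<'E'
from bar import *
q,D=bar(); m=(abs(D[:,5]-28)<6)&(D[:,4]<60); X=D[m][:,2:4]; c=X.mean(0); w,v=np.linalg.eigh(np.cov((X-c).T)); print(len(X),c,np.sqrt(w),np.degrees(np.arctan2(v[1,1],v[0,1]))%180)
b=np.clip(((q["frame"][225:265,280:330]/255.)**.5)*400,0,255).astype(np.uint8)
cv2.imwrite("pics/s6.png",cv2.resize(b,(750,600),interpolation=cv2.INTER_CUBIC)[...,::-1])
E
```

```text
LOC [-20.8866  20.1407  12.7801] phi 85.0 Fpanel [ 0.306  -0.1446 -0.1912] err->contact [0.0128 0.0271 0.0115] t 8.075
61 [ -4.9842 -13.8397] [ 7.1493 14.0052] 107.37222645793516
```

View pics/s6.png

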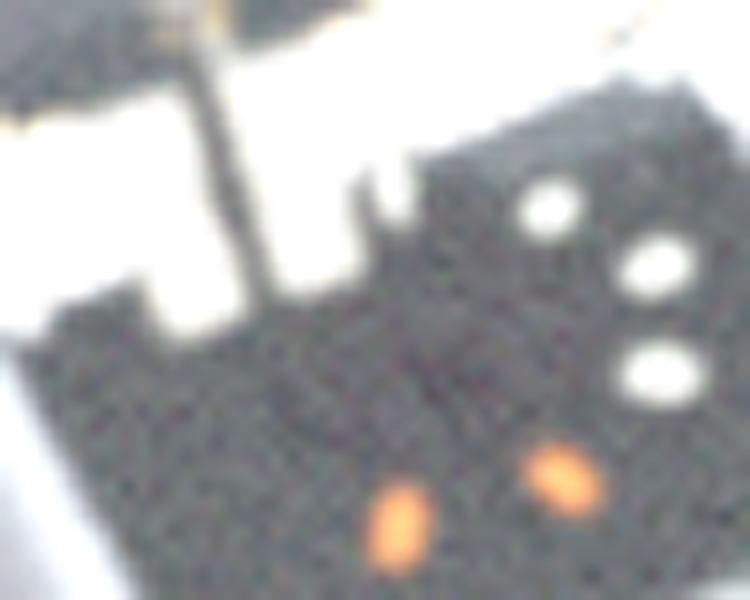

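The line is now near vertical in the side view (image 395,160→405,220), which matches level 1. I'll keep pushing toward level 2.

```bash
python3 -m inch '0.03 0.04 0.01 0.1 0.03 -0.49;0.03 0.04 0.01 0.1 0.03 -0.49;0.03 0.04 0.01 0.1 0.02 -0.49;0.03 0.04 0.01 0.1 0.02 -0.49' >/dev/null; python3 loc.py
python3 -m inch '0.03 0.03 0.01 0.1 0.02 -0.49;0.03 0.03 0.01 0.1 0.02 -0.49' >/dev/null; python3 loc.py
python3 -m inch '0.03 0.03 0.01 0.1 0.02 -0.49;0.03 0.03 0.01 0.1 0.02 -0.49' >/dev/null; python3 loc.py
python3 -m inch '0.03 0.02 0.01 0.1 0.02 -0.49;0.03 0.02 0.01 0.1 0.02 -0.49' >/dev/null; python3 loc.py
python3 -m inch '0.03 0.02 0.01 0.1 0.02 -0.49;0 0 0 0 0 0;0 0 0 0 0 0' >/dev/null; python3 loc.py
```

```text
LOC [-16.5139  23.8648  12.9224] phi 74.9 Fpanel [-3.9973  0.0853  0.9133] err->contact [0.0047 0.0082 0.004 ] t 8.625
LOC [-14.514   25.2702  12.965 ] phi 69.9 Fpanel [-2.3226  1.1389  1.041 ] err->contact [0.0107 0.007  0.0037] t 8.875
LOC [-12.2821  26.5672  13.0263] phi 64.9 Fpanel [-1.9058  1.8996 -0.6958] err->contact [0.0135 0.0021 0.002 ] t 9.125
LOC [-9.8915 27.5715 13.2283] phi 59.9 Fpanel [-0.4679  1.4032 -2.2302] err->contact [ 0.0143 -0.0001 -0.0048] t 9.375
LOC [-8.6234 27.841  13.4785] phi 57.5 Fpanel [-1.4626  0.6425 -1.595 ] err->contact [ 0.0114  0.0027 -0.0138] t 9.75
```

```bash
python3 -m inch '0.05 0.02 0 0.1 0.02 -0.49;0.05 0.02 0 0.1 0.02 -0.49;0 0 0 0 0 0;0 0 0 0 0 0' >/dev/null; python3 loc.py
python3 - <<'E'
from bar import *
q,D=bar(); print(q["frame"].max(2)[228:248,298:322])
for ph in(80,60,40):
  c=np.radians(ph); print(ph,[px(q,O+F@[.027*k*np.cos(c),.027*k*np.sin(c),.031]) for k in(1,0)])
E
```

```text
LOC [-5.462  28.1517 12.8905] phi 52.5 Fpanel [-0.0948 -0.0918 -0.046 ] err->contact [-0.0172  0.0065  0.0005] t 10.25
[[116 126 124 122 125 123 119 135 196 240 246 246 246 246 246 247 246 244 237 221 181 146 101 108]
 [117 133 138 137 138 134 129 136 194 239 246 245 245 246 246 246 243 230 198 157 153 164 122 101]
 [102 131 136 140 139 135 127 131 183 234 243 245 245 245 245 243 233 187 137 131 119 106  80  64]
 [ 90 121 132 135 139 136 131 125 156 215 240 245 242 241 237 230 205 142 108  85  68  52  47  50]
 [ 66 101 126 136 136 139 131 120 139 195 236 239 232 224 194 156 116  86  66  48  46  45  42  43]
 [ 41  68 103 130 138 137 134 121 131 180 217 212 180 153 109  68  51  46  44  44  45  45  42  45]
 [ 30  46  85 126 137 136 131 121 121 137 145 136 125  94  54  33  32  37  41  40  38  41  40  39]
 [ 35  42  86 127 138 135 131 120 117 109 110 118 103  58  29  17  24  26  33  32  29  35  34  38]
 [ 41  51  93 130 139 135 132 120 104  99 123 124  79  34  21  17  24  24  33  34  29  26  26  26]
 [ 48  51  95 129 135 136 129 113  92 101 113  90  46  24  18  20  22  48  76  75  48  29 
[... 485 characters left out ...]
1  23  23  27  51]
 [ 99  75  41  26  21  24  26  28  19  21  17  17  20  12  20  21  22  21  25  26  17  26  32  62]
 [ 90  66  34  22  22  22  23  24  22  16  18  17  15  16  21  20  22  23  25  25  21  21  22  40]
 [ 67  40  26  23  23  26  22  24  21  20  16  17  20  20  20  23  18  23  25  22  22  22  22  23]
 [ 37  23  23  22  26  21  20  18  17  17  15  19  15  20  22  24  25  22  21  24  23  26  21  21]
 [ 20  19  20  20  21  24  22  18  20  18  19  19  24  23  24  24  25  25  23  22  27  25  23  26]]
80 [array([303.6382, 231.2415]), array([305.7094, 237.9837])]
60 [array([307.4271, 230.5696]), array([305.7094, 237.9837])]
40 [array([311.0241, 230.7781]), array([305.7094, 237.9837])]
```

The white line runs (310,234)→(307,238.5), which matches level 2 (40°). Next is level 3.

```bash
python3 -m inch '0.02 0.02 0.01 0.1 0.02 -0.49;0.02 0.02 0.01 0.1 0.02 -0.49;0.04 0.02 0.01 0.1 0.02 -0.49;0.04 0.01 0.01 0.1 0.02 -0.49;0.04 0.01 0.01 0.1 0.02 -0.49' >/dev/null; python3 loc.py
python3 -m inch '0.04 0.01 0.01 0.1 0.02 -0.49;0.04 0.01 0.01 0.1 0.02 -0.49' >/dev/null; python3 loc.py
python3 -m inch '0.04 0 0.01 0.1 0.02 -0.49;0.04 0 0.01 0.1 0.02 -0.49' >/dev/null; python3 loc.py
python3 -m inch '0.04 0 0.01 0.1 0.02 -0.49;0.04 0 0.01 0.1 0.02 -0.49' >/dev/null; python3 loc.py
python3 -m inch '0.04 0 0.01 0.1 0.02 -0.49;0.04 0 0.01 0.1 0.02 -0.49' >/dev/null; python3 loc.py
python3 -m inch '0.04 -0.01 0.01 0.1 0.02 -0.49;0.04 -0.01 0.01 0.1 0.02 -0.49' >/dev/null; python3 loc.py
python3 -m inch '0.04 -0.01 0.01 0.1 0.02 -0.49;0 0 0 0 0 0;0 0 0 0 0 0' >/dev/null; python3 loc.py
cat > show.py <<'E'
from bar import *
q,D=bar(); print(q["frame"].max(2)[231:250,300:322])
for ph in(40,0,-40):
  c=np.radians(ph); print(ph,[px(q,O+F@[.027*k*np.cos(c),.027*k*np.sin(c),.031]) for k in(1,0)])
E
python3 show.py
```

```text
LOC [-0.0081 29.4398 13.264 ] phi 39.9 Fpanel [-0.4845 -0.0302  0.1883] err->contact [ 0.0192 -0.0082 -0.0054] t 10.925
LOC [ 2.5469 29.459  13.352 ] phi 34.9 Fpanel [-0.6265 -0.2855 -0.8887] err->contact [ 0.0205 -0.0137 -0.0084] t 11.175
LOC [ 4.8903 29.3149 13.3715] phi 29.9 Fpanel [-1.7561  2.5622 -0.9779] err->contact [ 0.0275 -0.0198 -0.008 ] t 11.425
LOC [ 7.4456 28.9327 13.4654] phi 24.9 Fpanel [ 0.4061  3.3132 -1.0922] err->contact [ 0.0269 -0.0269 -0.0116] t 11.675
LOC [ 9.964  28.4026 13.5841] phi 19.9 Fpanel [-0.4603  1.4523 -0.8923] err->contact [ 0.0263 -0.0363 -0.0163] t 11.925
LOC [12.4506 27.2122 13.8672] phi 14.9 Fpanel [ 0.5094  1.6713 -0.9322] err->contact [ 0.0219 -0.0312 -0.0266] t 12.175
LOC [13.0851 26.0438 13.8086] phi 12.5 Fpanel [ 0.3497 -0.0893 -0.1183] err->contact [ 0.0312 -0.008  -0.0215] t 12.55
[[217 148 115  82  89 110 118 124 137 144 139 125 116 126 142 147 146 145 147 143 145 138]
 [234 162 114  84  89 111 126 128 137 141 129 100  91 115 138 147 149 146 143 138 126 108]
 [246 193 130  95  89 108 120 127 138 144 128  96  96 124 141 148 145 138 126 1
[... 954 characters left out ...]
9  20  13  18  21  16  16  19  18  22  20  25  23  23  37]
 [ 22  23  22  22  16  21  15  20  13  16  19  15  21  17  22  23  27  23  27  19  22  25]
 [ 18  22  18  19  18  19  14  20  18  15  16  17  18  21  22  23  24  27  20  26  21  25]
 [ 20  17  19  20  19  16  18  15  17  21  19  19  20  24  24  25  19  22  26  22  21  25]
 [ 18  19  23  19  22  18  16  20  20  19  22  22  28  26  26  24  25  21  21  22  21  37]
 [ 15  14  20  21  21  18  19  19  21  26  24  25  25  21  23  25  24  23  20  22  29  56]]
40 [array([311.0241, 230.7781]), array([305.7094, 237.9837])]
0 [array([316.0269, 233.6681]), array([305.7094, 237.9837])]
-40 [array([316.2698, 238.6532]), array([305.7094, 237.9837])]
```

```bash
python3 -m inch '0.05 -0.02 0 0.1 0.02 -0.49;0.05 -0.02 0 0.1 0.02 -0.49;0.04 -0.02 0 0.1 0.02 -0.49;0 0 0 0 0 0' >/dev/null; python3 loc.py
cat > tail.py <<'E'
from geo import *
q=arm.grab_frame("side"); L=cloud(q); f=q["frame"].max(2)
m=(np.hypot(L[...,0],L[...,1]+3)<36)&(L[...,2]>22)&(L[...,2]<36)&(q["range_z"]>0)&(f<32)
for k in(L[m],L[m&(L[...,2]>26)]):
    X=k[:,:2]; c=X.mean(0); w,v=np.linalg.eigh(np.cov((X-c).T)); print(len(X),c,np.sqrt(w),"angle",(np.degrees(np.arctan2(v[1,1],v[0,1]))+90)%180-90)
t=(255*(q["frame"][222:262,275:325]/255.)**.5); cv2.imwrite("pics/s7.png",cv2.resize(np.clip(t*1.4,0,255).astype(np.uint8),(750,600),interpolation=cv2.INTER_CUBIC)[...,::-1])
E
python3 tail.py
```

```text
LOC [16.66   23.2195 13.0008] phi 5.0 Fpanel [-0.4617  0.5542  0.2421] err->contact [0.0089 0.0139 0.0025] t 13.1
54 [-6.6568 -6.1805] [ 3.2566 14.4284] angle -6.585537260525939
24 [-12.7779  -4.718 ] [ 3.8277 10.7116] angle -12.460594850021153
```

View pics/s7.png

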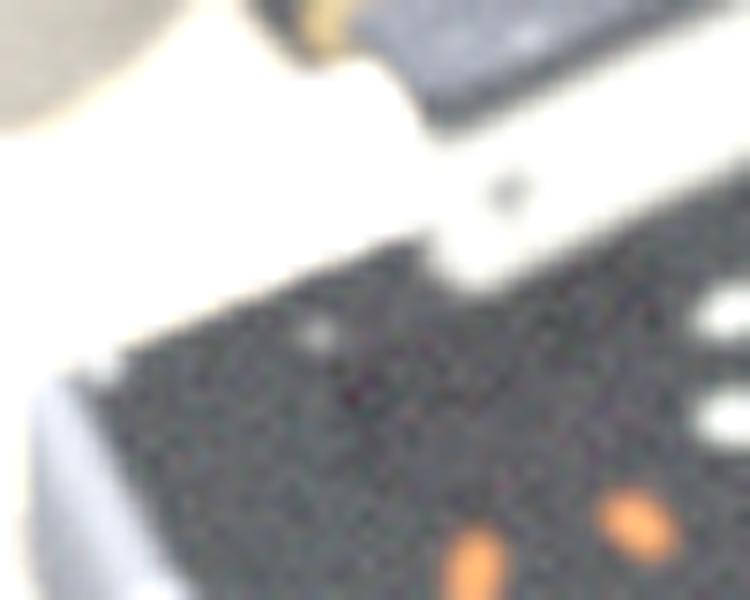

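The bar estimate is −6…−12° by depth and the finger is unloaded at φ=5°, consistent with level 3 at 0°. Now the last click, with force checks.

```bash
python3 -m inch '0.04 -0.01 0.01 0.1 0.02 -0.49;0.04 -0.02 0.01 0.1 0.02 -0.49;0.04 -0.02 0.01 0.1 0.02 -0.49;0.03 -0.02 0.01 0.1 0.02 -0.49' >/dev/null; python3 loc.py
python3 -m inch '0.03 -0.03 0.01 0.1 0.02 -0.49;0.03 -0.03 0.01 0.1 0.02 -0.49' >/dev/null; python3 loc.py
python3 -m inch '0.03 -0.03 0.01 0.1 0.02 -0.49;0.03 -0.03 0 0.1 0.02 -0.49' >/dev/null; python3 loc.py
python3 -m inch '0.03 -0.03 0 0.1 0.02 -0.49;0.03 -0.03 0 0.1 0.02 -0.49' >/dev/null; python3 loc.py
python3 -m inch '0.03 -0.03 0 0.1 0.02 -0.49;0.03 -0.03 0 0.1 0.02 -0.49;0 0 0 0 0 0;0 0 0 0 0 0' >/dev/null; python3 loc.py; python3 tail.py
```

```text
LOC [20.8193 20.6576 13.3683] phi -5.1 Fpanel [-1.5318  2.9207 -1.685 ] err->contact [ 0.0075 -0.0128 -0.0116] t 13.65
LOC [22.546  18.917  13.6748] phi -10.1 Fpanel [ 0.7043  2.7787 -2.1969] err->contact [ 0.0092 -0.0175 -0.022 ] t 13.9
LOC [24.1786 16.7614 13.843 ] phi -15.1 Fpanel [ 0.7267  1.6937 -1.2267] err->contact [ 0.0056 -0.0143 -0.0283] t 14.15
LOC [25.6399 14.506  13.7493] phi -20.1 Fpanel [1.4416 1.7543 0.9163] err->contact [ 0.0001 -0.0124 -0.0261] t 14.4
LOC [26.0927 11.5805 13.1714] phi -25.0 Fpanel [ 0.0698 -0.4449 -0.1717] err->contact [ 0.0123  0.0139 -0.0026] t 14.9
21 [  8.2243 -15.6491] [2.2173 9.1843] angle -36.872282815643985
2 [ 14.7856 -21.2756] [0.     3.4872] angle -34.329456314684165
```

The force has gone and the bar reads −37°, so it looks like level 4. I'll back off, lift, and check with both cameras before pressing.

```bash
python3 -m inch '0.05 0.25 0.03 0 0 0;0.05 0.25 0.03 0 0 0;-0.16 -0.04 0.8 0 0 0;-0.16 -0.04 0.8 0 0 0;-0.16 -0.04 0.8 0 0 0;0 0.8 0.5 0 0 0;0 0.8 0.5 0 0 0;0 0.8 0.5 0 0 0;0 0.8 0 0 0 0;0 0 0 0 0 0' ; python3 loc.py
python3 - <<'E'
from geo import *
p=arm.grab_frame("top"); q=arm.grab_frame("side")
for c in(p,q):
    for t in("pointer_tip","selector_axis","start_button_top"):
        for r in arm.place_of(c,t)[:2]:
            uv=np.array(r["position"])*[640,480]; X=atz(c,uv,.088); l=1000*F.T@(X-O); print(t,round(r["confidence"],2),uv,l,np.degrees(np.arctan2(l[1],l[0])))
g=lambda i:(255*np.clip(1.3*(i/255.)**.6,0,1)).astype(np.uint8)
a=cv2.resize(g(p["frame"][210:290,280:390]),(800,582)[0:2],interpolation=cv2.INTER_CUBIC)[:, :480]
b=cv2.resize(g(q["frame"][222:282,285:325]),(320,480),interpolation=cv2.INTER_CUBIC); b=np.vstack([b,np.zeros((102,320,3),np.uint8)])
cv2.imwrite("pics/t8.png",np.hstack([a,b])[...,::-1])
f=cv2.cvtColor(p["frame"],cv2.COLOR_RGB2HSV).astype(int); L=cloud(p)
m=(abs(f[...,0]-65)<15)&(f[...,1]>140)&(f[...,2]>110)&(np.hypot(L[...,0]-33,L[...,1]+104)<25); print("green",m.sum(),np.median(L[m],0),np.argwhere(m).mean(0))
E
```

```text
t: 16.2
eef_pos: [0.5027, 0.3618, 0.2007]
ee_rot: [0.366, 1.363, 0.164]
force: [0.2, -1.1, -0.2]
width: 0.0004
LOC [ 64.5714 120.4691 125.5133] phi -25.0 Fpanel [-0.1322 -1.0974 -0.1799] err->contact [ 0.3967 -3.6266 -3.9322] t 16.2
pointer_tip 0.74 [327.872 250.416] [ 22.4686 -21.9584  19.2492] -44.34208010418447
selector_axis 0.91 [321.28  263.808] [-2.7741 -0.4943 24.6147] -169.89721632521733
start_button_top 0.42 [363.52  237.024] [  32.8673 -106.8117   17.0388] -72.89622002726288
pointer_tip 0.69 [316.992 241.584] [ 21.0904 -14.7992  19.5421] -35.05755184420345
selector_axis 0.59 [307.328 245.184] [ -4.7234 -19.6378  25.029 ] -103.52421343007963
start_button_top 0.42 [335.616 264.288] [  28.3856 -110.4238   17.9915] -75.58366170399258
green 98 [  31.155  -105.4161   21.5055] [237.949  363.3061]
```

View pics/t8.png

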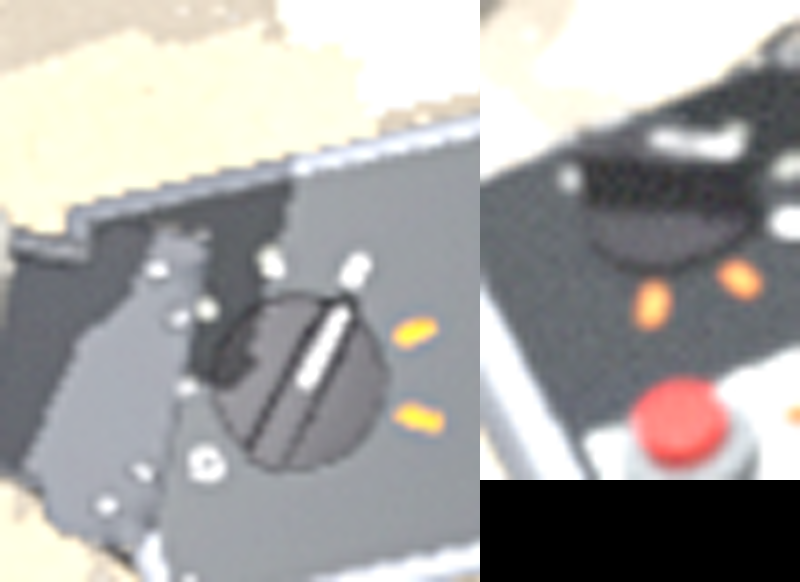

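Confirmed: the white line points at the fourth bar (crop ~355,268), and the green button pixel is unchanged, so the box hasn't moved. Next is the start button.

Run:
```python
from geo import *
P,Rm,s=cur()
a=pose(32,-106,70,65)
b=pose(32,-106,28,65)
print(delta(P,Rm,*a),delta(*a,*b)[0],-F[:,2])
```

```text
(array([ 1.0939, -7.4248, -2.0661]), array([0.1606, 0.0175, 0.0605])) [ 0.283   0.068  -1.3694] [ 0.2022  0.0485 -0.9781]
```

```bash
python3 -m inch '0.14 -0.93 0 0 0 0;0.14 -0.93 0 0 0 0;0.14 -0.93 0 0 0 0;0.14 -0.93 0 0 0 0;0.14 -0.93 0 0 0 0;0.14 -0.93 -0.5 0 0 0;0.14 -0.93 -0.7 0 0 0;0.11 -0.91 -0.87 0.16 0.02 0.06;0 0 0 0 0 0;0 0 0 0 0 0' >/dev/null; python3 loc.py
python3 -m inch '0.09 0.02 -0.45 0 0 0;0.09 0.02 -0.45 0 0 0;0.09 0.02 -0.45 0 0 0;0 0 0 0 0 0;0 0 0 0 0 0' >/dev/null; python3 loc.py
```

```text
LOC [  32.3458 -105.9211   70.5185] phi -25.0 Fpanel [-0.885  -0.7763  0.218 ] err->contact [-0.7139  3.8676 -1.9157] t 17.85
LOC [  31.6928 -105.4233   28.4525] phi -25.0 Fpanel [ 0.3126 -0.1859 -0.1407] err->contact [-0.9734  3.7892 -0.5398] t 18.475
```

Now I press: 28.5 → ~17 mm, watching the force.

```bash
python3 -m inch '0.04 0.01 -0.2 0 0 0;0.02 0 -0.08 0 0 0;0 0 0 0 0 0' >/dev/null; python3 loc.py
python3 -m inch '0.01 0 -0.05 0 0 0;0.01 0 -0.04 0 0 0;0 0 0 0 0 0;0 0 0 0 0 0' >/dev/null; python3 loc.py
```

```text
LOC [  31.992  -105.4579   20.1109] phi -25.0 Fpanel [-0.6592  0.7801  2.3892] err->contact [-1.0393  3.7744 -0.2698] t 18.85
LOC [  32.0249 -105.571    17.425 ] phi -25.0 Fpanel [0.0718 2.6673 3.4215] err->contact [-1.0593  3.7735 -0.1825] t 19.35
```

```bash
python3 -m inch '0.01 0 -0.04 0 0 0;0.01 0 -0.02 0 0 0;0 0 0 0 0 0;0 0 0 0 0 0' >/dev/null; python3 loc.py; python3 loc.py;python3 -m inch '0 0 -0.02 0 0 0;0 0 0 0 0 0;0 0 0 0 0 0' >/dev/null; python3 loc.py
```

```text
LOC [  32.0977 -105.7444   15.6193] phi -25.0 Fpanel [-1.7797  4.9386  8.8505] err->contact [-1.0751  3.7756 -0.1241] t 19.85
LOC [  32.0977 -105.7444   15.6193] phi -25.0 Fpanel [-1.7797  4.9386  8.8505] err->contact [-1.0751  3.7756 -0.1241] t 19.85
LOC [  32.1319 -105.7183   15.4885] phi -25.0 Fpanel [-3.1109  5.0105 13.5696] err->contact [-1.0769  3.7744 -0.1201] t 20.225
```

13.6 N with no further travel means the button is on its bottom stop, fully pressed. I'll retract straight out along the normal and check.

```bash
python3 -m inch '-0.06 -0.01 0.3 0 0 0;-0.12 -0.03 0.6 0 0 0;-0.16 -0.04 0.8 0 0 0;-0.16 -0.04 0.9 0 0 0;0 0 1 0 0 0;-0.3 0.9 0.3 0 0 0;-0.3 0.9 0.3 0 0 0;-0.3 0.9 0.3 0 0 0;-0.3 0.9 0 0 0 0;-0.3 0.9 0 0 0 0;-0.3 0.9 0 0 0 0;-0.3 0.9 0 0 0 0' >/dev/null
python3 -m inch '-0.2 0.9 0 0 0 0;-0.2 0.9 0 0 0 0;0 0 0 0 0 0;0 0 0 0 0 0'
python3 - <<'E'
from geo import *
p=arm.grab_frame("top"); L=cloud(p); f=cv2.cvtColor(p["frame"],cv2.COLOR_RGB2HSV).astype(int)
for n,y,h in(("green",33,65),("red",-33,0)):
    d=abs(f[...,0]-h); d=np.minimum(d,180-d); m=(d<15)&(f[...,1]>140)&(f[...,2]>110)&(np.hypot(L[...,0]-y,L[...,1]+104)<25); print(n,m.sum(),np.median(L[m],0),np.argwhere(m).mean(0)[::-1])
r=arm.place_of(p,"pointer_tip")[0]; uv=np.array(r["position"])*[640,480]; l=1000*F.T@(atz(p,uv,.098)-O); print("pointer",r["confidence"],l,np.degrees(np.arctan2(l[1],l[0])))
cv2.imwrite("pics/t9.png",cv2.resize(p["frame"][190:310,250:410],(800,600),interpolation=cv2.INTER_CUBIC)[...,::-1])
E
```

```text
t: 22.22
eef_pos: [0.4565, 0.3779, 0.2199]
ee_rot: [0.43, 1.363, 0.23]
force: [0.0, 1.0, -0.1]
width: 0.0006
green 99 [  31.313  -105.5052   21.2345] [363.3333 237.899 ]
red 104 [ -34.0554 -105.1534   21.2112] [369.75   266.3846]
pointer 0.81 [ 23.1592 -14.0156  29.3258] -31.18166355026259
```

View pics/t9.png

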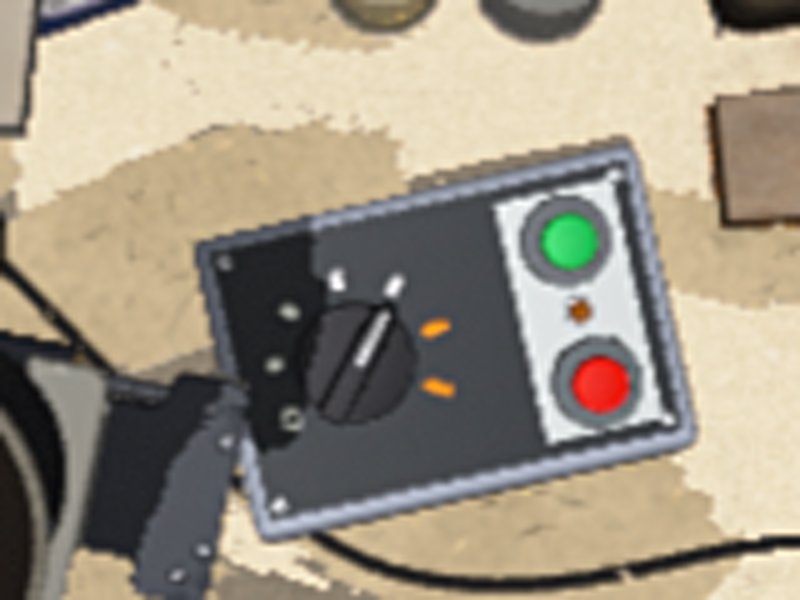

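The pointer is still on bar four, both buttons are up, the box hasn't moved, and the arm is clear. I'm handing in.

```bash
python3 -c "
from station import arm
print(arm.job_done(), arm.get_state()['t'])"
```

```text
the job is handed in; nothing more can be done
the job is handed in; nothing more can be done
```

I set the selector to level four and pressed the green start button, then handed the job in at about 22 s of the 54 s allowed. With the gripper shut, I pushed only the bar's trailing side, click by click from off. I then pushed start straight down onto its stop, with about 13.6 N at the end, and backed clear.

**Last checks, from the top camera:**
- **Selector:** the white line points at the fourth bar, before and after pressing start.
- **Buttons:** both are up, with tops about 21 mm above the panel.
- **Box:** the green and red button positions in the picture match the first one to within 0.1 pixel, so it did not move.
- **Robot:** it touches nothing, with the fingertips at z = 0.22 m. The jars and sanding block in view looked undisturbed; I did not measure them or the other bystanders.

**What disagreed or stayed uncertain:**
- **Finger thickness:** the shut fingers were about 5 mm thinner than I assumed, so I realigned partway through the first click.
- **Pointer angle:** single network or depth estimates of the bar's angle ranged from −31° to −44°, against −40° for level four. I relied on the picture instead.
- **Amber lamp:** it looked the same after the press. The task does not say it should light.

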